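Set the side guide of a register jig with its knurled wheel and lock it

TASK

On the wooden register jig, press a fingertip on the knurled wheel and roll it until the sliding guide has closed the gap so far that its pointer stands straight opposite the tip of the gauge rider on the scale; then push the lock lever fully round to its stop with a fingertip. Move the guide only by the wheel, leave the rider where it is, and do not lift or shift any of the tools, tins and other things lying about. Finish with the hand clear of everything.

Things in the scene. Friction and masses are not known exactly. Their poses are not given: they have to be found in the camera images.
- jig: Register jig, fixed: pale wooden bed 180 mm (x) by 330 mm (y -150 to +180), 14 mm thick. Origin: on the worktop; at yaw 0 jig x points away from the robot, y left, z up. On it: fence bar at the right end (y -133 to -117, top z 44), scale rail along the front edge (x -89 to -71, y -130 to 70, top z 24), grey gear housing (x -25 to 25, y 80 to 170, top z 56), lock lever behind the housing.
- side_guide: Sliding guide: aluminium bar parallel to the fence, jig x -49 to +73, 18 mm wide, top z 42; a rack bar joins it to the housing. Starts at jig y +30; closing the gap slides it to jig -y (right), up to 65 mm. Geared to the wheel, 12 mm per radian; stays where it is left. Origin: middle of its underside. Not to be pushed directly.
- pointer_tip (a point): Point of the small dark pointer on the guide's front end (jig x -68, 32 mm above the worktop); it moves with the guide along jig y.
- gauge_rider: Gauge rider: small dark block 24 x 14 x 10 mm with a round thumbscrew head, on the scale rail at the front edge of the jig (jig x -87). It marks where the guide has to stand, 16 to 36 mm to the right (jig -y) of where the pointer starts. Must stay where it is. Origin: middle of its underside.
- rider_tip (a point): Point of the rider's triangular tip (jig x -71, 30 mm above the worktop), facing the pointer. The axes are those of the jig; the pointer is opposite when both have the same jig y.
- wheel_centre (a point): Centre of the knurled steel wheel standing upright in the housing: radius 32 mm, 22 mm wide, axle along jig x, at jig x 0, y +125, z 56; wheel top z 88. It does not give when pressed.
- wheel (a joint): Turn of the knurled wheel in rad, 0 at the start, grows as the gap closes (guide 12 mm per rad). Turned by friction under a pressing fingertip, about 1.5 N along the rim. Moving its top to jig -y (right, towards the fence) moves the guide the same way; 2.7 mm of rim moves the guide 1 mm. It can be rolled back and stays where it is left.
- lock_lever (a joint): Lock lever angle in rad: 0 to 1.5, starts at 0 to 0.15. Flat steel lever turning level about a post at jig x +48, y +130, pin 40 mm from the post. At 0 it points to jig +x (away from the robot); grows clockwise seen from above; at 1.5 (stop, locked) it points to jig -y (right). About 1.5 N at the pin; stays where it is left; does not move the guide.
- lever_pin (a point): Top centre of the upright black pin at the end of the lock lever: 12 mm diameter, 34 mm tall, its top 62 mm above the worktop, its foot 28 mm. Push its side.
- gouge: Bystander: lino gouge with wooden handle, 108 x 25 x 19 mm, lying on the bed of the jig between fence and guide.
- clip: Bystander: black bulldog clip 26 x 50 x 35 mm, behind the jig.
- ink_tin: Bystander: ink tin 71 mm across, 51 mm tall, right of the jig's fence.
- scraper: Bystander: scraper with wooden handle, 150 x 45 x 13 mm, lying left of the jig.
- baren: Bystander: round black baren with wooden strap handle, 100 mm across, 40 mm tall, left of the jig.
- pen: Bystander: marker pen 135 mm long, lying right of the jig.
- jar: Bystander: glass jar 66 mm across, 82 mm tall, behind and left of the jig.

How it is judged:
By the outcome, as a careful person would: the job done as asked, in the order asked, and still so for the second after the job is handed in, with the robot touching nothing.
It also fails if it takes over 58 s, if anything falls off the work surface, if the arm or the gripper's body presses on something with over 40 N, if the wrist force passes 120 N, or if a joint passes its speed limit or range.

ROBOT

A 7-joint arm with a two-finger parallel gripper is mounted at the origin on a cart in front of the work surface, level with it; the furniture and walls round the work are solid. World frame = base frame: x ahead of the robot, y to its left, z up, the work surface at z = 0. Lengths are in m, angles in rad, forces in N, time in s.
With the tool pointing down it reaches from about 0.425 to 0.925 m from the base axis. Payload 6.8 kg.
Tool frame: the origin (TCP) lies at the very end of the fingers, on their centre line; the grasp point (between the pads) lies 19 mm behind it; z points along the fingers, x is the direction in which the jaws open and shut, and the axes are right-handed (so a half turn about z gives the same grasp; the last joint's range is limited). The gripper opens to 85 mm and grips with 20 to 120 N. Pads are 22 mm wide; open, the fingers measure 114 mm over their backs; the gripper's body (76 mm by 85 mm) begins 54 mm behind the grasp point. The pads swing forward as they close: fully open they stand 13 mm farther back than shut.
Start: joints at [-1.382, 0.477, 0.022, 1.555, -0.011, 1.109, -0.083], TCP at [0.197, 0.646, 0.231] pointing down, gripper open.
Joint ranges: [-2.96, 2.96], [-0.34, 2.1], [-1.41, 1.46], [0.24, 2.44], [-1.37, 4.51], [0.17, 1.92], [-2.96, 2.96]. Speed limits (rad/s): [2.39, 2.39, 3.14, 3.14, 3.14, 3.14, 3.14].

INTERFACE

Orientations are given as a unit quaternion [w, x, y, z].
In Python, from station import bot gives the robot as it stands.
- The arm moves only by the shell command python3 -m creep 'ROWS' [FORCE]. ROWS is JSON, a list that holds one entry, the list of rows, each a list of 7 numbers: the shift along the tool's x, y, z in cm, then the turn, a rotation vector about the tool's x, y, z in rad, then the opening, from 0 (shut) to 1 (fully open). In form: [[[dx, dy, dz, wx, wy, wz, claw], ...]]. A call has 1 to 10 rows; each row is the pose to reach, as a shift and turn from the pose commanded when the call began, along the tool's axes at that moment; what a row does not reach only later rows make up. A row lasts 1/8 s, in which the tool goes at most 62.5 mm and 10.7 degrees, less where a joint would pass 70% of its speed; a pose out of reach is approached as far as the arm can. A call with a gripper value outside its range is refused whole. The fingers move at their own pace and stop on an object; FORCE is the grip in N (left out, the last holds). Time passes only in rows, so rows that repeat a pose let the fingers close. It gives the time, the measured TCP pose, the force and the opening at its end, in the units of the state.
- bot.get_obs(): the state, without advancing time (a new reading comes with each control period).
- bot.read_camera(name): name is "scene" or "top" or "wrist"; returns (picture, depth): 480x640x3 uint8, blue, green, red; 480x640 float32, m along the optical axis (not along the pixel's ray), 0 where there is no reading.
- bot.calibration(name): a dict with "mtx" (3x3 intrinsics, pixels), "rvec" (rotation vector, rad) and "tvec" (3), from world to camera coordinates, as OpenCV has them. Camera axes: x right, y down, z forward; pixel columns grow to the right and rows downward; lengths in m; the calibration is good to about 2 mm. A picture is of the moment at which its call begins: read the wrist's pose just before it. calibration takes no time and is no camera call; for the wrist camera it gives the pose at the moment of the call.
- bot.hand_in(): hands the job in, once; it reports no verdict.
Trained networks look in the newest picture that a camera, given by its name, has taken for a name from the list of things; names that differ only in an ending like _2 or _b are one class to them, and where a whole thing is asked for, a point or a joint stands for the part that bears it (a point fixed in the world has none). Each returns a list of dicts, best first, with "p" (0 to 1); they miss things now and then, are a little off and sometimes report something else, mostly with a low value. They report only what shows in the picture. A call takes as long as a camera call.
- bot.find_in(camera, label): "xy" ([column, row] in pixels, amid what is visible of it).
- bot.silhouettes(camera, label): "mask" (480x640 bool, what is visible of it) and "xy" ([column, row] in pixels, amid what is visible of it).
The state is a dict: "t": time; "q": joint angles; "joint_vel": joint speeds; "joint_torque": joint torques, N m; "eef_pos": TCP position; "tool_rot": TCP orientation; "contact_force": force on the tool from outside, world axes, zero at the start; "torque": the same for the moment, N m; "gripper_width": opening from 0.0 (shut) to 1.0 (fully open).
Only numpy, scipy, OpenCV 4.12 (cv2) and the standard library are available. Lean on these libraries where they do the work, as an engineer would, in place of code of your own. Each camera call takes 0.05 s, during which the arm holds its last target.

## Working session

There is one attempt and no reset: what is moved stays moved. The work goes in short steps, Python scripts to look and compute and a shell command to move; the robot and the scene stay as the last step left them, time stands still between calls to the robot, and variables do not carry over. Pictures are saved under pics/ and viewed, and the job is handed in when it is done.

```bash
ls; mkdir -p pics; python3 - <<'E'
from station import bot
import cv2
print(bot.get_obs())
for n in ("scene","top","wrist"):
    p,d=bot.read_camera(n); cv2.imwrite(f"pics/{n}0.png",p)
    c=bot.calibration(n); print(n,c)
E
```

```text
pics
{'t': 0.0, 'q': array([-1.38210745,  0.47779617,  0.0223575 ,  1.5564483 , -0.01149067,
        1.10929206, -0.08307546]), 'joint_vel': array([ 1.03855240e-04, -7.66490717e-04,  8.37650665e-05,  2.55985969e-04,
        5.92779258e-04,  5.27731553e-04,  1.53513270e-03]), 'joint_torque': array([-5.32386675e-04, -5.96441817e+01,  1.60782225e+00, -2.81197429e+01,
        1.25022573e-02,  9.33405769e-03, -5.27384813e-06]), 'eef_pos': array([0.19725969, 0.64491905, 0.23033003]), 'tool_rot': array([ 5.98827499e-04,  8.03870910e-01,  5.94803106e-01, -6.82161495e-04]), 'contact_force': array([-0.12458678, -0.02643212,  0.81669485]), 'torque': array([-0.09323284,  0.0207493 , -0.01120932]), 'gripper_width': 1.0030720156619428}
scene {'mtx': array([[468.44160753,   0.        , 319.34519472],
       [  0.        , 468.44160753, 230.45027251],
       [  0.        ,   0.        ,   1.        ]]), 'rvec': array([ 1.97858412, -0.72457563,  0.3901606 ]), 'tvec': array([-0.42156453,  0.24761412,  0.80060666])}
top {'mtx': array([[469.26491031,   0.        , 319.07903492],
       [  0.        , 469.26491031, 238.88310914],
       [  0.        ,   0.        ,   1.        ]]), 'rvec': array([ 2.10329717, -2.16451196,  0.14743778]), 'tvec': array([0.0049207 , 0.55978844, 1.11341897])}
wrist {'mtx': array([[393.71873026,   0.        , 319.3374323 ],
       [  0.        , 393.71873026, 241.5070127 ],
       [  0.        ,   0.        ,   1.        ]]), 'rvec': array([-2.34847435, -1.73928817, -0.22599533]), 'tvec': array([-0.67435788, -0.03445085,  0.37908747])}
```

View pics/scene0.png

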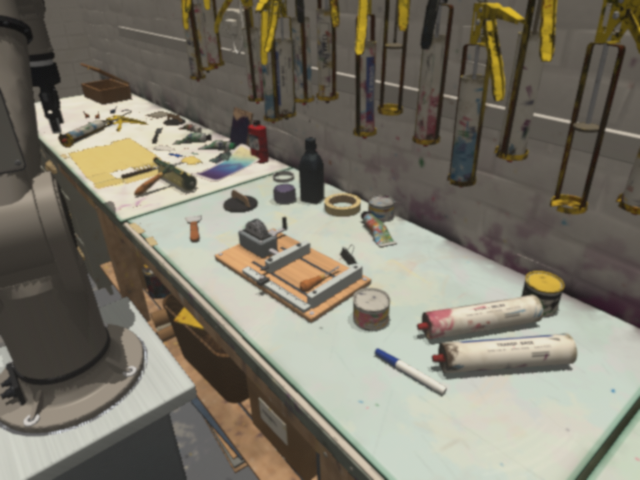

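View pics/top0.png

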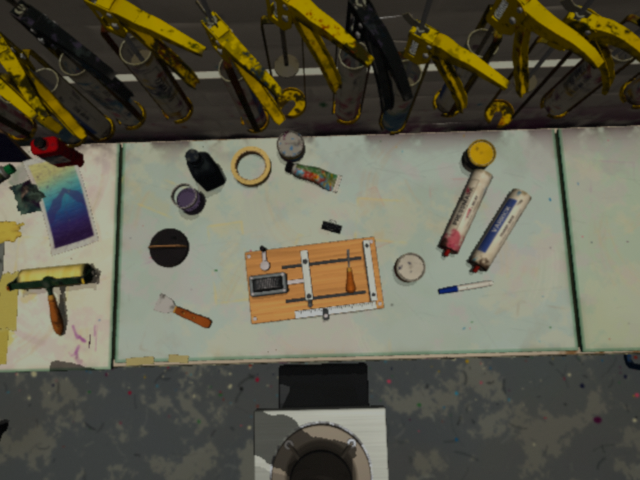

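```bash
cat > h.py <<'E'
import numpy as np, cv2
from station import bot
from scipy.spatial.transform import Rotation as R
def cam(n):
    c=bot.calibration(n); return c["mtx"],cv2.Rodrigues(c["rvec"])[0],c["tvec"].reshape(3)
def ray(c,uv):
    K,Rm,t=c; d=Rm.T@np.linalg.inv(K)@np.array([uv[0],uv[1],1.]); return -Rm.T@t,d
def at_z(c,uv,z):
    o,d=ray(c,uv); return o+d*(z-o[2])/d[2]
def proj(c,P):
    K,Rm,t=c; return cv2.projectPoints(np.atleast_2d(np.array(P,float)),cv2.Rodrigues(Rm)[0],t,K,None)[0][:,0]
def tool():
    o=bot.get_obs(); q=o["tool_rot"]; return o["eef_pos"],R.from_quat([q[1],q[2],q[3],q[0]]).as_matrix()
E
python3 - <<'E'
from h import *
c=cam("top")
print("campos",-c[1].T@c[2]); print(proj(c,[[.197,.645,.23],[0,0,0],[.6,0,0]]))
p,d=bot.read_camera("top")
for lab in ("jig","side_guide","gauge_rider","wheel_centre","lever_pin","rider_tip","pointer_tip"):
    r=bot.find_in("top",lab)[:2]
    print(lab,[(x["xy"],round(x["p"],2)) for x in r], at_z(c,r[0]["xy"],0.03) if r else None)
m=bot.silhouettes("top","jig")[0]["mask"]
rect=cv2.minAreaRect(np.argwhere(m)[:,::-1].astype(np.float32)); print(rect)
for b in cv2.boxPoints(rect): print(b,at_z(c,b,.014))
cv2.imwrite("pics/topz.png",cv2.resize(p[220:340,220:420],None,fx=4,fy=4,interpolation=cv2.INTER_CUBIC))
o,Rm=tool(); print(Rm)
E
```

```text
campos [ 0.38234335 -0.02686145  1.18582508]
[[-10.24323403 416.00954787]
 [321.15292715 474.81323007]
 [314.61960658 226.07999327]]
jig [([309.1, 280.4], 0.76), ([327.2, 310.7], 0.46)] [0.45915998 0.01640673 0.03      ]
side_guide [([305.1, 277.6], 0.8)] [0.46632199 0.02609326 0.03      ]
gauge_rider [([328.5, 310.8], 0.64)] [ 0.38396753 -0.02904632  0.03      ]
wheel_centre [([310.0, 280.9], 0.72)] [0.45786965 0.01422233 0.03      ]
lever_pin [([263.5, 258.7], 0.68), ([304.6, 273.5], 0.6)] [0.5161315  0.12830469 0.03      ]
rider_tip [] None
pointer_tip [] None
((314.064208984375, 280.29052734375), (77.55885314941406, 134.0910186767578), 85.00625610351562)
[243.89757 247.49442] [0.54791634 0.17982993 0.014     ]
[377.47958 235.82217] [ 0.56759561 -0.15831666  0.014     ]
[384.23083 313.08664] [ 0.37468382 -0.16597467  0.014     ]
[250.64883 324.75888] [0.3552476  0.16367556 0.014     ]
[[ 2.92446591e-01  9.56281858e-01 -1.06005792e-05]
 [ 9.56281857e-01 -2.92446591e-01 -3.19343050e-05]
 [-3.36382998e-05 -7.98062974e-07 -9.99999999e-01]]
```

View pics/topz.png

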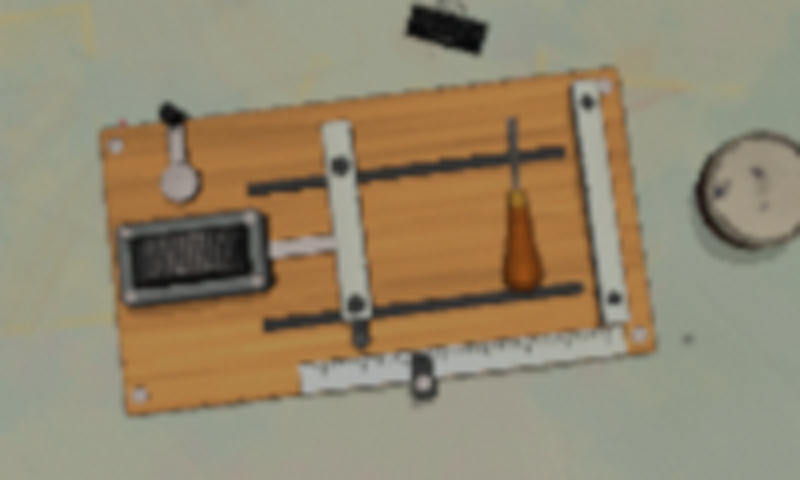

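View pics/wrist0.png

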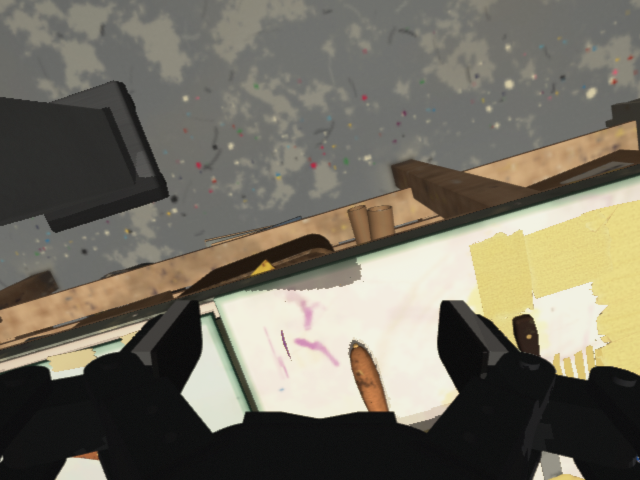

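```bash
python3 - <<'E'
from h import *
c=cam("wrist"); o,Rm=tool()
print("cam in tool",Rm.T@(-c[1].T@c[2]-o)); print("optical axis in tool",Rm.T@c[1].T[:,2])
yaw=.059
tgt=np.array([.46,.06,.24])
print("shift tool cm",100*Rm.T@(tgt-o))
E
```

```text
cam in tool [ 0.00022961 -0.06491814 -0.1434409 ]
optical axis in tool [-1.38105528e-04  2.57763902e-01  9.66207924e-01]
shift tool cm [-48.30996737  42.23507522  -0.86986459]
```

```bash
python3 -m creep '[[[-5,4,0,0,0,-0.04,0.5],[-10,8,0,0,0,-0.08,0],[-15,12,0,0,0,-0.12,0],[-20,16,0,0,0,-0.16,0],[-25,20,0,0,0,-0.2,0],[-30,24,0,0,0,-0.24,0],[-35,28,0,0,0,-0.28,0],[-40,32,0,0,0,-0.32,0],[-45,36,0,0,0,-0.356,0],[-50.8,40.9,1,0,0,-0.356,0]]]'; python3 -m creep '[[[0,0,0,0,0,0,0]]]'
python3 - <<'E'
from h import *
o,Rm=tool(); print(o,Rm,bot.get_obs()["contact_force"])
E
```

```text
t: 1.85
eef_pos: [0.4302, 0.0638, 0.2252]
tool_rot: [0.0, 0.686, 0.728, 0.001]
contact_force: [1.4, 0.5, 0.2]
gripper_width: 0.002
t: 1.98
eef_pos: [0.4302, 0.0609, 0.2245]
tool_rot: [0.001, 0.689, 0.725, -0.0]
contact_force: [0.8, 0.4, -0.2]
gripper_width: -0.005
[0.43019963 0.06089453 0.22445166] [[-5.04767943e-02  9.98725028e-01  6.41346014e-04]
 [ 9.98724869e-01  5.04773143e-02 -8.22132500e-04]
 [-8.53457729e-04  5.99029601e-04 -9.99999456e-01]] [ 0.79026023  0.39799933 -0.24428397]
```

```bash
python3 - <<'E'
from h import *
c=cam("wrist"); p,d=bot.read_camera("wrist"); cv2.imwrite("pics/w1.png",p)
np.savez("w1.npz",p=p,d=d,K=c[0],R=c[1],t=c[2])
for lab in ("gauge_rider","side_guide","wheel","lock_lever","lever_pin","rider_tip","pointer_tip"):
    r=bot.find_in("wrist",lab)[:2]
    print(lab,[(x["xy"],round(x["p"],2)) for x in r])
E
```

```text
gauge_rider [([223.4, 144.9], 0.63)]
side_guide [([275.4, 244.9], 0.68)]
wheel [([387.5, 255.3], 0.87), ([223.9, 145.5], 0.37)]
lock_lever [([387.2, 307.1], 0.66)]
lever_pin [([385.7, 301.2], 0.9)]
rider_tip [([222.2, 145.3], 0.6), ([253.1, 224.2], 0.48)]
pointer_tip [([273.6, 242.6], 0.63), ([223.6, 146.5], 0.54)]
```

View pics/w1.png

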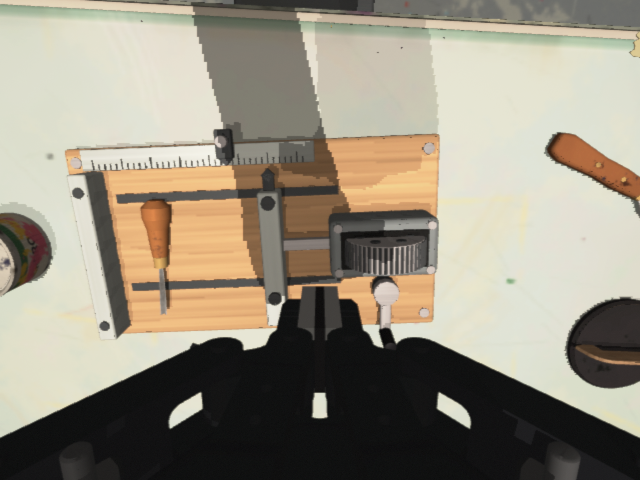

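```bash
python3 - <<'E'
import cv2
p=cv2.imread("pics/w1.png")
cv2.imwrite("pics/w1a.png",cv2.resize(p[120:220,190:320],None,fx=6,fy=6,interpolation=cv2.INTER_CUBIC))
cv2.imwrite("pics/w1b.png",cv2.resize(p[190:350,310:450],None,fx=3.7,fy=3.7,interpolation=cv2.INTER_CUBIC))
E
```

```text
(no output)
```

View pics/w1a.png

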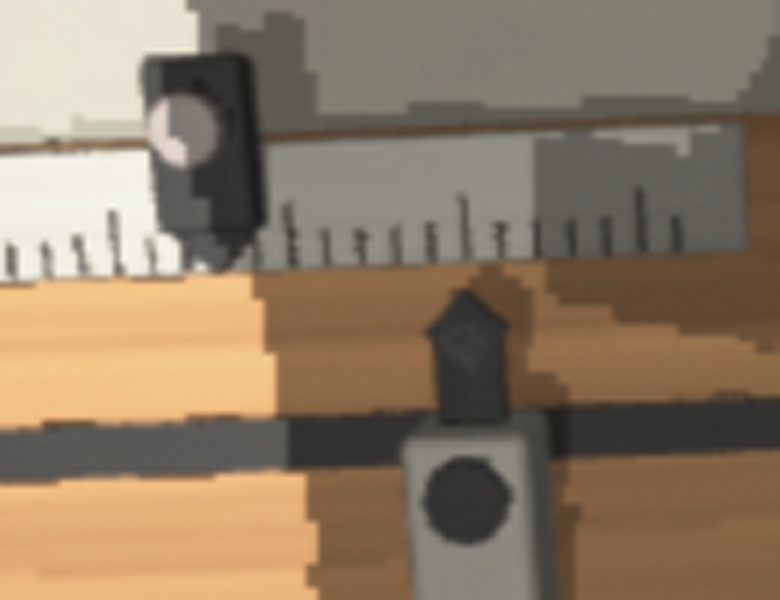

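View pics/w1b.png

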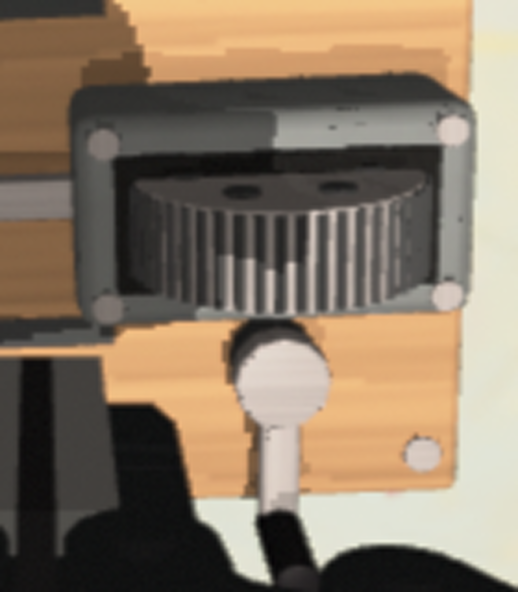

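```bash
cat >> h.py <<'E'
from scipy.optimize import least_squares
def T(j,P):
    x,y,a=j; P=np.atleast_2d(np.array(P,float)); c,s=np.cos(a),np.sin(a)
    return np.c_[x+c*P[:,0]-s*P[:,1], y+s*P[:,0]+c*P[:,1], P[:,2]]
def inv(j,W):
    x,y,a=j; c,s=np.cos(a),np.sin(a); W=np.atleast_2d(W); dx,dy=W[:,0]-x,W[:,1]-y
    return np.c_[c*dx+s*dy,-s*dx+c*dy,W[:,2]]
E
python3 - <<'E'
from h import *
f=np.load("w1.npz"); c=(f["K"],f["R"],f["t"]); p=f["p"].copy(); d=f["d"]
M=[([-.09,-.15,.014],(67,150.5)),([-.09,.18,.014],(438,134.5)),([.09,.18,.014],(433.5,322)),([.09,-.15,.014],(102,339)),
 ([-.089,.07,.024],(190+745/6,120+125/6)),([-.071,.07,.024],(190+745/6,120+250/6))]
P=[m[0] for m in M]; U=np.array([m[1] for m in M])
r=least_squares(lambda j:(proj(c,T(j,P))-U).ravel(),[.455,-.01,.059],loss="soft_l1")
j=r.x; print(j); print((proj(c,T(j,P))-U).round(1))
np.save("jig.npy",j)
for n,uv,z in (("rider",(227,165),.030),("pointer",(267.2,168.3),.032)):
    print(n,inv(j,at_z(c,uv,z))*1000)
# depth checks
def dep(u,v):
    z=d[int(v),int(u)]; K,Rm,t=c; return Rm.T@(np.linalg.inv(K)@[u,v,1.]*z-t)
for uv in ((385,265),(385,217),(268,235),(300,180),(500,260)): print(uv,dep(*uv),inv(j,dep(*uv))*1000)
for q in T(j,[[0,.125,.088],[0,.125-.032,.056],[0,.125+.032,.056],[.088,.13,.062],[-.068,.03,.032],[.025,.08,.056],[-.025,.17,.056]]):
    u=proj(c,q)[0]; print(q.round(4),u.round(1)); cv2.circle(p,(int(u[0]),int(u[1])),3,(0,0,255),1)
cv2.imwrite("pics/w1c.png",p)
E
```

```text
[ 0.46465001 -0.00833684  0.09670612]
[[-3.9  0.8]
 [ 2.4 -1. ]
 [ 0.7  0.9]
 [-0.3 -2.4]
 [-0.7 -0. ]
 [ 0.4  0.8]]
rider [[-72.60918481  -3.85133461  30.        ]]
pointer [[-68.46889248  30.11831733  32.        ]]
(385, 265) [0.45534929 0.11113659 0.08900651] [[  2.27854856 119.81323352  89.00651376]]
(385, 217) [0.42665538 0.11473981 0.04970292] [[-25.93338497 126.17017166  49.70292412]]
(268, 235) [0.4485928  0.01805965 0.0429792 ] [[-13.43345526  27.82356016  42.97919966]]
(300, 180) [0.40388014 0.04218079 0.01431882] [[-55.60817276  56.14924813  14.31882235]]
(500, 260) [0.47299371 0.23978552 0.00058236] [[ 32.26228624 246.15740742   0.58235753]]
[0.4526 0.1161 0.088 ] [391.7 261.4]
[0.4557 0.0842 0.056 ] [346.1 251.1]
[0.4495 0.1479 0.056 ] [423.8 247.8]
[0.5397 0.1296 0.062 ] [392.  348.6]
[0.3941 0.015  0.032 ] [267.1 168.9]
[0.4818 0.0737 0.056 ] [331.5 280.3]
[0.4234 0.1585 0.056 ] [440.7 217.3]
```

View pics/w1c.png

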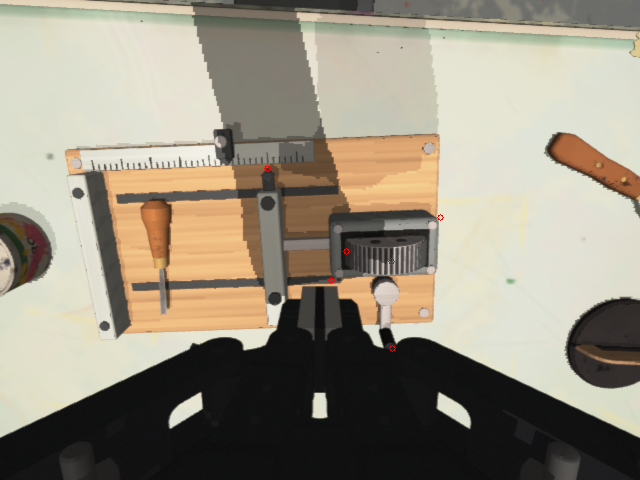

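```bash
python3 -m creep '[[[1.5,0,-3,0,0,0.01,0],[3,0,-6,0,0,0.02,0],[3,0,-6,0,0,0.03,0],[3,0,-6,0,0,0.03,0],[3,0,-6,0,0,0.03,0],[3,0,-6,0,0,0.03,0]]]'
python3 - <<'E'
from h import *
c=cam("wrist"); p,d=bot.read_camera("wrist"); cv2.imwrite("pics/w2.png",p)
np.savez("w2.npz",p=p,d=d,K=c[0],R=c[1],t=c[2]); print(abs(bot.get_obs()["joint_vel"]).max())
for lab in ("gauge_rider","side_guide","wheel","lock_lever","lever_pin","rider_tip","pointer_tip"):
    r=bot.find_in("wrist",lab)[:2]
    print(lab,[(x["xy"],round(x["p"],2)) for x in r])
cv2.imwrite("pics/w2a.png",cv2.resize(p[120:320,40:440],None,fx=2,fy=2,interpolation=cv2.INTER_CUBIC))
E
```

```text
t: 3.12
eef_pos: [0.427, 0.095, 0.2837]
tool_rot: [-0.0, 0.697, 0.717, -0.001]
contact_force: [-0.1, -0.2, 0.2]
gripper_width: -0.002
0.004903708938648164
gauge_rider [([201.1, 147.8], 0.91)]
side_guide [([250.3, 235.9], 0.61)]
wheel [([340.2, 239.0], 0.76)]
lock_lever [([344.6, 277.5], 0.79)]
lever_pin [([345.7, 274.3], 0.89)]
rider_tip [([203.8, 147.5], 0.93), ([554.3, 172.0], 0.6)]
pointer_tip [([247.1, 232.3], 0.59)]
```

View pics/w2.png

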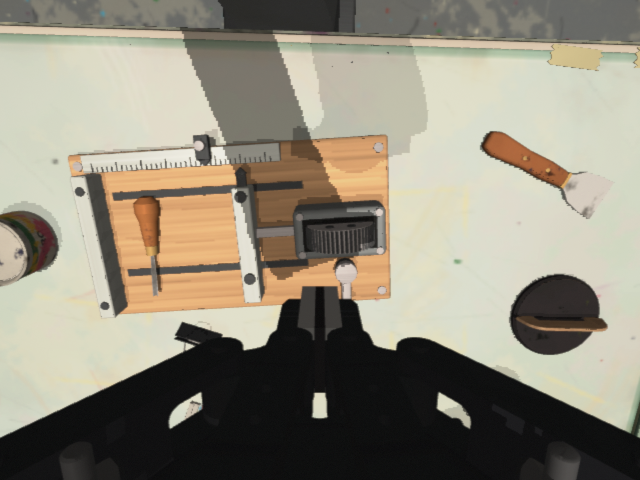

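```bash
python3 - <<'E'
from h import *
p=cv2.imread("pics/w2.png")
cv2.imwrite("pics/w2a.png",cv2.resize(p[190:310,280:400],None,fx=5,fy=5,interpolation=cv2.INTER_CUBIC))
cv2.imwrite("pics/w2b.png",cv2.resize(p[130:210,180:300],None,fx=6,fy=6,interpolation=cv2.INTER_CUBIC))
E
```

```text
(no output)
```

View pics/w2a.png

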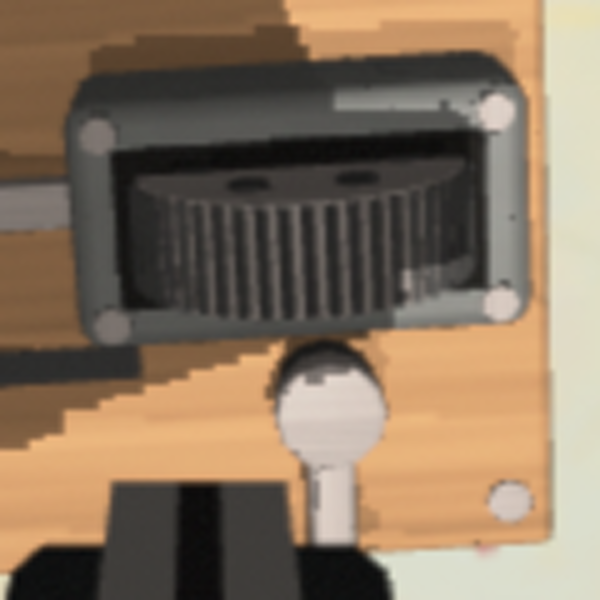

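View pics/w2b.png

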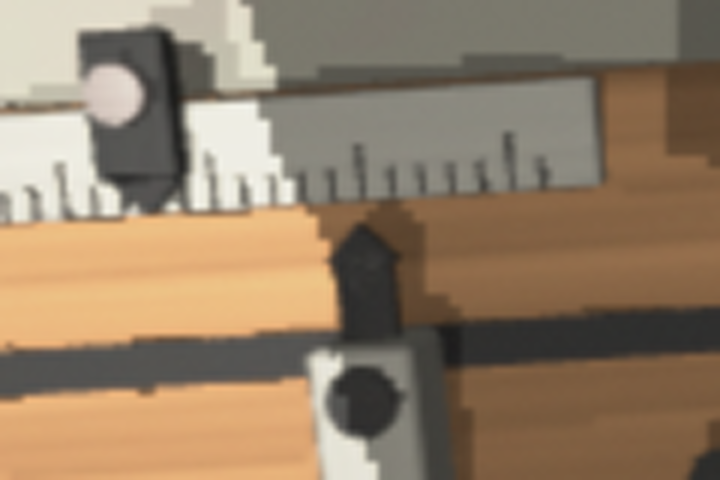

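```bash
python3 - <<'E'
from h import *
f=np.load("w2.npz"); c=(f["K"],f["R"],f["t"]); d=f["d"]; p=f["p"].copy()
M=[([-.09,-.15,.014],(68.5,155)),([-.09,.18,.014],(387,135.5)),([.09,.18,.014],(390.5,297.5)),
 ([-.089,.07,.024],(280,143)),([-.071,.07,.024],(280.7,160.8)),([0,.125,.056],(340.3,233.7))]
P=[m[0] for m in M]; U=np.array([m[1] for m in M])
for U_ in (U,):
  r=least_squares(lambda j:(proj(c,T(j,P))-U).ravel(),[.455,-.01,.059],loss="soft_l1")
  j=r.x; print(j); print((proj(c,T(j,P))-U).round(1))
# with cam xy-tilt correction (small rotation)
def res(v):
    c2=(c[0],cv2.Rodrigues(np.array([v[3],v[4],0]))[0]@c[1],c[2]+np.array([0,0,v[5]])); return np.r_[(proj(c2,T(v[:3],P))-U).ravel(),v[3:5]/.01,v[5]/.004]
r=least_squares(res,[*j,0,0,0]); print(r.x.round(4),res(r.x).round(1))
np.save("jig.npy",r.x[:3]); j=r.x[:3]
for n,uv,z in (("rider",(205,164.7),.030),("pointer",(240.3,167.3),.032)):
    print(n,inv(j,at_z(c,uv,z))*1000)
def dep(u,v):
    z=d[int(v),int(u)]; K,Rm,t=c; return Rm.T@(np.linalg.inv(K)@[u,v,1.]*z-t)
for uv in ((340,245),(340,235),(250,230),(262,180),(450,200),(320,165)): print(uv,dep(*uv),inv(j,dep(*uv))*1000)
# top view check
ct=cam("top"); t,_=bot.read_camera("top")
g=cv2.resize(t[220:340,220:420],None,fx=4,fy=4,interpolation=cv2.INTER_CUBIC)
for q in proj(ct,T(j,P+[[.09,-.15,.014],[.088,.13,.062]])):
    cv2.circle(g,tuple(int(v) for v in (q-[220,220]+.5)*4),4,(0,0,255),1)
cv2.imwrite("pics/t2.png",g)
E
```

```text
[ 0.46388003 -0.00828564  0.0903269 ]
[[-1.9 -0. ]
 [ 1.4 -0.8]
 [ 0.5  2. ]
 [-0.7 -0.3]
 [ 0.1  0.3]
 [ 0.2  0.2]]
[ 0.4637 -0.0082  0.0911  0.0056 -0.0025  0.0017] [ 0.   0.2  0.6 -0.5 -0.4  0.4 -0.5 -0.   0.4  0.4 -0.1 -0.3  0.6 -0.2
  0.4]
rider [[-72.20034749  -4.91648774  30.        ]]
pointer [[-67.63123521  30.17648721  32.        ]]
(340, 245) [0.45495023 0.11425119 0.08821491] [[  2.44258662 122.69532918  88.21491186]]
(340, 235) [0.4454888  0.11379023 0.08932393] [[ -7.0215234  123.09741282  89.32392944]]
(250, 230) [0.45471447 0.02601471 0.04167172] [[-5.82307366 34.84652779 41.67171987]]
(262, 180) [0.40731273 0.03465487 0.0148484 ] [[-52.2416819   47.76511697  14.84840376]]
(450, 200) [ 0.42467706  0.23774037 -0.00059912] [[-16.4655176  248.42728696  -0.59912274]]
(320, 165) [0.39019278 0.09451915 0.01478019] [[-63.84200227 108.93910744  14.78019091]]
```

View pics/t2.png

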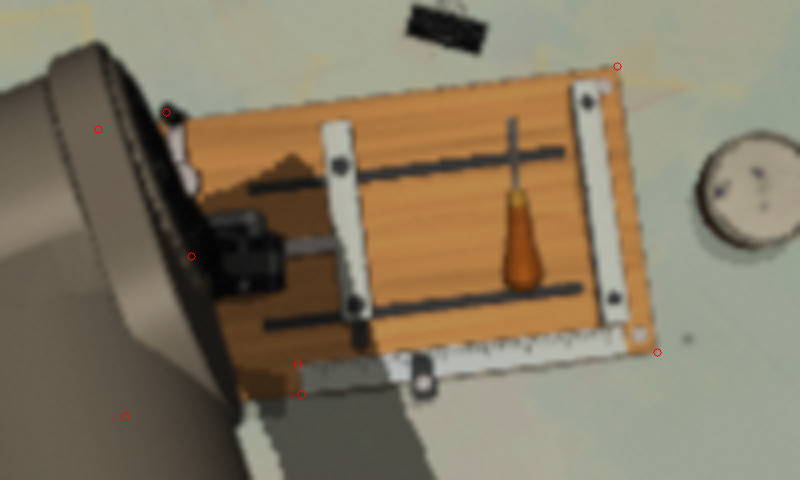

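```bash
cat >> h.py <<'E'
def goto(P,yaw=None,tiltless=True):
    "print shift in tool cm, tool-z turn to reach jig point P (m)"
    j=np.load("jig.npy"); o,Rm=tool(); w=T(j,P)[0]
    a=np.arctan2(-Rm[0,0],Rm[1,0]); 
    print("tcp jig mm",(inv(j,o)*1000).round(1)[0],"shift cm",(100*Rm.T@(w-o)).round(2),"turn z",round(a-j[2],4),"tilt",Rm[:,2].round(3))
E
python3 -c "
from h import *
goto([0,.137,.108])"
```

```text
tcp jig mm [-26.7 106.5 284.4] shift cm [ 3.21  2.47 17.64] turn z -0.0619 tilt [ 0.  0. -1.]
```

```bash
python3 -m creep '[[[1,0.8,4,0,0,-0.03,0],[2,1.6,8,0,0,-0.06,0],[3.2,2.5,12,0,0,-0.062,0],[3.2,2.5,15,0,0,-0.062,0],[3.2,2.5,17,0,0,-0.062,0],[3.2,2.5,17.6,0,0,-0.062,0],[3.2,2.5,17.6,0,0,-0.062,0],[3.2,2.5,17.6,0,0,-0.062,0]]]'
python3 - <<'E'
from h import *
goto([0,.137,.088])
c=cam("wrist"); p,d=bot.read_camera("wrist"); cv2.imwrite("pics/w3.png",p)
np.savez("w3.npz",p=p,d=d,K=c[0],R=c[1],t=c[2])
E
```

```text
t: 4.58
eef_pos: [0.4521, 0.1284, 0.1093]
tool_rot: [0.0, 0.674, 0.739, 0.001]
contact_force: [-0.5, 0.5, 0.3]
gripper_width: 0.002
tcp jig mm [  0.9 137.1 109.3] shift cm [-0.01 -0.1   2.13] turn z -0.0 tilt [ 0.002  0.001 -1.   ]
```

View pics/w3.png

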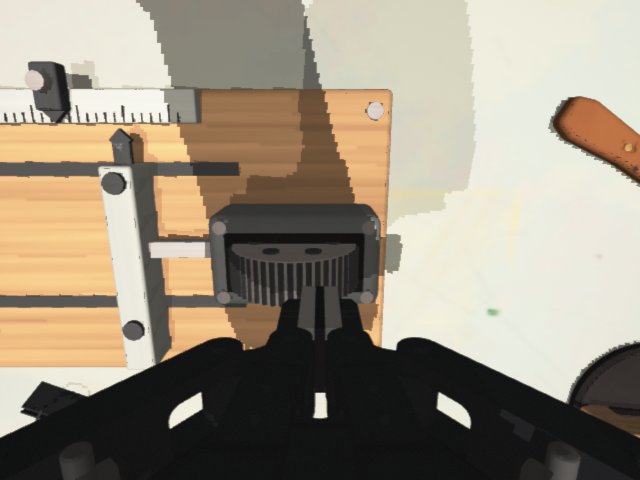

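```bash
python3 -m creep '[[[0,0,1,0,0,0,0],[0,-0.1,1.8,0,0,0,0],[0,-0.1,2.1,0,0,0,0],[0,-0.1,2.1,0,0,0,0]]]';python3 -m creep '[[[0,0,0.1,0,0,0,0],[0,0,0.2,0,0,0,0],[0,0,0.2,0,0,0,0]]]'
```

```text
t: 5.12
eef_pos: [0.4498, 0.1279, 0.0872]
tool_rot: [-0.001, 0.674, 0.739, -0.001]
contact_force: [-2.6, -0.9, 4.6]
gripper_width: 0.003
t: 5.5
eef_pos: [0.45, 0.1281, 0.0866]
tool_rot: [-0.001, 0.674, 0.738, -0.0]
contact_force: [-8.2, -1.7, 23.9]
gripper_width: 0.001
```

```bash
python3 -m creep '[[[-0.4,0,-0.05,0,0,0,0],[-0.8,0,-0.05,0,0,0,0],[-1.2,0,-0.05,0,0,0,0],[-1.6,0,-0.05,0,0,0,0],[-2,0,-0.05,0,0,0,0],[-2.4,0,-0.05,0,0,0,0],[-2.4,0,-0.05,0,0,0,0]]]'
python3 - <<'E'
from h import *
goto([0,.137,.088])
c=cam("wrist"); p,d=bot.read_camera("wrist"); cv2.imwrite("pics/w4.png",p)
E
```

```text
t: 6.38
eef_pos: [0.4523, 0.1035, 0.0869]
tool_rot: [-0.0, 0.674, 0.738, -0.0]
contact_force: [-6.5, -3.1, 20.3]
gripper_width: 0.0
tcp jig mm [ -1.2 112.2  86.9] shift cm [ 2.48  0.11 -0.11] turn z -0.0009 tilt [-0.001  0.    -1.   ]
```

View pics/w4.png

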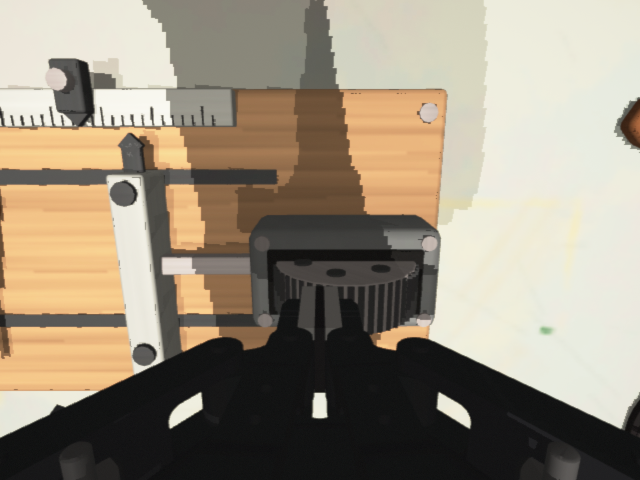

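```bash
python3 -m creep '[[[0,0,-0.8,0,0,0,0],[0.8,0,-0.8,0,0,0,0],[2,0,-0.8,0,0,0,0],[2.5,0,-0.8,0,0,0,0],[2.5,0,-0.8,0,0,0,0],[2.5,0,-0.3,0,0,0,0],[2.5,0,0,0,0,0,0],[2.5,0,0,0,0,0,0]]]'; python3 -m creep '[[[-0.4,0,0,0,0,0,0],[-0.8,0,0,0,0,0,0],[-1.2,0,0,0,0,0,0],[-1.6,0,0,0,0,0,0],[-2,0,0,0,0,0,0],[-2.4,0,0,0,0,0,0],[-2.5,0,0,0,0,0,0]]]'
python3 -m creep '[[[0,0,-0.8,0,0,0,0],[0.8,0,-0.8,0,0,0,0],[2,0,-0.8,0,0,0,0],[2.5,0,-0.8,0,0,0,0],[2.5,0,-0.8,0,0,0,0],[2.5,0,-0.3,0,0,0,0],[2.5,0,0,0,0,0,0],[2.5,0,0,0,0,0,0]]]'; python3 -m creep '[[[-0.4,0,0,0,0,0,0],[-0.8,0,0,0,0,0,0],[-1.2,0,0,0,0,0,0],[-1.6,0,0,0,0,0,0],[-2,0,0,0,0,0,0],[-2.4,0,0,0,0,0,0],[-2.4,0,0,0,0,0,0],[-2.4,0,0,0,0,0,0]]]'
python3 - <<'E'
from h import *
goto([0,.137,.088])
c=cam("wrist"); p,d=bot.read_camera("wrist"); cv2.imwrite("pics/w5.png",p)
np.savez("w5.npz",p=p,d=d,K=c[0],R=c[1],t=c[2])
cv2.imwrite("pics/w5a.png",cv2.resize(p[50:190,20:180],None,fx=5,fy=4,interpolation=cv2.INTER_CUBIC))
E
```

```text
t: 7.42
eef_pos: [0.4504, 0.1299, 0.0864]
tool_rot: [-0.001, 0.674, 0.739, 0.0]
contact_force: [-4.2, 2.5, 11.1]
gripper_width: -0.0
t: 8.3
eef_pos: [0.453, 0.1035, 0.087]
tool_rot: [-0.0, 0.675, 0.738, 0.0]
contact_force: [-5.4, -1.0, 17.8]
gripper_width: -0.001
t: 9.3
eef_pos: [0.4504, 0.1299, 0.0864]
tool_rot: [-0.001, 0.674, 0.739, 0.0]
contact_force: [-4.1, 2.5, 11.5]
gripper_width: -0.001
t: 10.3
eef_pos: [0.4528, 0.1044, 0.087]
tool_rot: [-0.0, 0.675, 0.738, 0.0]
contact_force: [-5.4, -3.5, 21.4]
gripper_width: -0.003
tcp jig mm [ -0.6 113.   87. ] shift cm [ 2.4   0.05 -0.1 ] turn z -0.0015 tilt [ 0.  0. -1.]
```

View pics/w5.png

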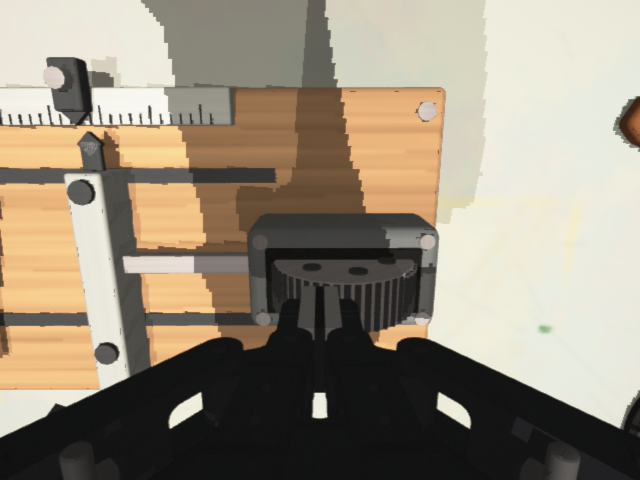

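View pics/w5a.png

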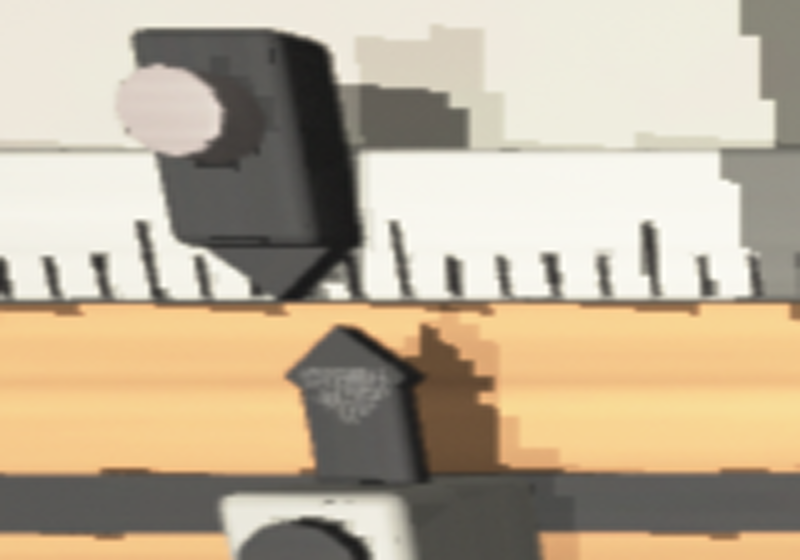

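```bash
python3 - <<'E'
from h import *
f=np.load("w5.npz"); c=(f["K"],f["R"],f["t"]); d=f["d"]; j=np.load("jig.npy")
a=inv(j,at_z(c,(76.4,124.7),.030))[0]*1e3; b=inv(j,at_z(c,(88.4,131.5),.032))[0]*1e3
print(a,b,b[1]-a[1])
f3=np.load("w3.npz"); c=(f3["K"],f3["R"],f3["t"])
print(inv(j,at_z(c,(58,124),.030))*1e3,inv(j,at_z(c,(121,129),.032))*1e3)
E
```

```text
[-71.04866265  -5.35027948  30.        ] [-67.82295966   1.15067784  32.        ] 6.500957317127134
[[-70.25692515  -4.37420634  30.        ]] [[-67.64271797  30.36902245  32.        ]]
```

```bash
python3 -m creep '[[[0,0,-0.8,0,0,0,0],[0.8,0,-0.8,0,0,0,0],[2,0,-0.8,0,0,0,0],[2.4,0,-0.8,0,0,0,0],[2.4,0,-0.8,0,0,0,0],[2.4,0,-0.3,0,0,0,0],[2.4,0,0,0,0,0,0],[2.4,0,0,0,0,0,0]]]'; python3 -m creep '[[[-0.4,0,0,0,0,0,0],[-0.8,0,0,0,0,0,0],[-1.2,0,0,0,0,0,0],[-1.5,0,0,0,0,0,0],[-1.5,0,0,0,0,0,0],[-1.5,0,-0.5,0,0,0,0],[-1.5,0,-2,0,0,0,0],[-1.5,0,-5,0,0,0,0]]]'
python3 - <<'E'
from h import *
goto([-.03,-.005,.18])
E
```

```text
t: 11.35
eef_pos: [0.4504, 0.13, 0.0864]
tool_rot: [-0.001, 0.674, 0.739, 0.0]
contact_force: [-4.2, 2.7, 11.5]
gripper_width: -0.001
t: 12.35
eef_pos: [0.4509, 0.1135, 0.136]
tool_rot: [-0.0, 0.674, 0.738, -0.001]
contact_force: [0.9, -0.4, 0.0]
gripper_width: -0.004
tcp jig mm [ -1.7 122.4 136. ] shift cm [-12.74  -2.84  -4.38] turn z -0.0004 tilt [-0.002 -0.001 -1.   ]
```

```bash
python3 -m creep '[[[-3,-0.6,-2,0,0,0,0],[-7,-1.5,-4,0,0,0,0],[-11,-2.3,-4.4,0,0,0,0],[-12.7,-2.8,-4.4,0,0,0,0],[-12.7,-2.8,-4.4,0,0,0,0],[-12.7,-2.8,-4.4,0,0,0,0],[-12.7,-2.8,-4.4,0,0,0,0]]]'
python3 - <<'E'
from h import *
goto([-.03,-.005,.18])
c=cam("wrist"); p,d=bot.read_camera("wrist"); cv2.imwrite("pics/w6.png",p)
np.savez("w6.npz",p=p,d=d,K=c[0],R=c[1],t=c[2])
u=int(proj(c,T(np.load("jig.npy"),[-.071,-.005,.03]))[0][0]); v=int(proj(c,T(np.load("jig.npy"),[-.071,-.005,.03]))[0][1]); print(u,v)
cv2.imwrite("pics/w6a.png",cv2.resize(p[v-45:v+45,u-60:u+60],None,fx=6,fy=6,interpolation=cv2.INTER_CUBIC))
print(u-60,v-45)
E
```

```text
t: 13.22
eef_pos: [0.4356, -0.0138, 0.1798]
tool_rot: [-0.0, 0.673, 0.739, -0.0]
contact_force: [-0.3, 0.3, 0.2]
gripper_width: -0.003
tcp jig mm [-28.5  -3.1 179.8] shift cm [-0.19 -0.15 -0.02] turn z 0.002 tilt [-0.  0. -1.]
316 168
256 123
```

View pics/w6a.png

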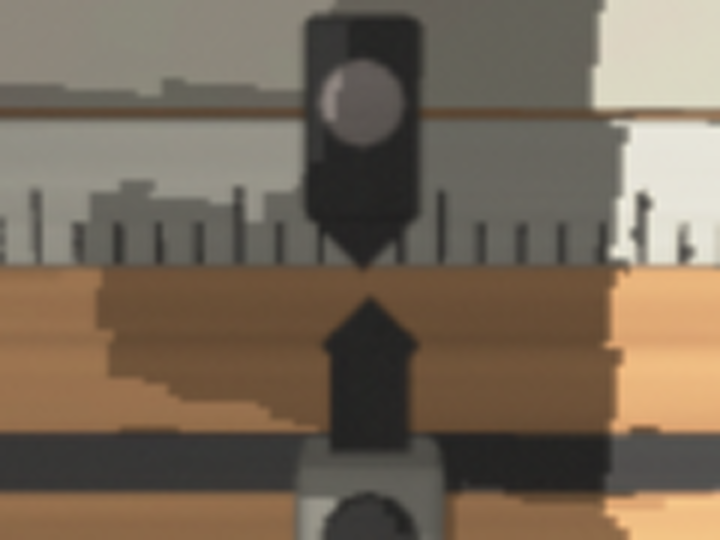

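View pics/w6.png

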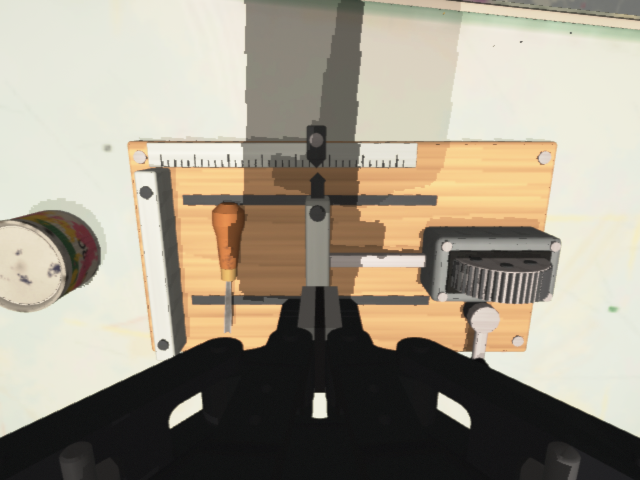

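```bash
python3 - <<'E'
from h import *
f=np.load("w6.npz"); c=(f["K"],f["R"],f["t"]); j=np.load("jig.npy")
g=lambda x,y:(256+(x+.5)/6-.5,123+(y+.5)/6-.5)
a=inv(j,at_z(c,g(363.3,270),.030))[0]*1e3; b=inv(j,at_z(c,g(369.5,296),.032))[0]*1e3
print(a,b,b[1]-a[1])
# local jig direction check: rail edge
e=[inv(j,at_z(c,uv,.024))[0]*1e3 for uv in ((160,167.3),(410,167.3))]; print(e)
goto([0,.129,.100]); 
E
```

```text
[-71.32551015  -5.45602783  30.        ] [-68.35502137  -4.68344451  32.        ] 0.7725833183228685
[array([ -70.78677675, -122.44083549,   24.        ]), array([-71.26340861,  64.79803135,  24.        ])]
tcp jig mm [-28.5  -3.2 179.8] shift cm [13.22  2.88  7.98] turn z 0.0018 tilt [-0. -0. -1.]
```

```bash
python3 -m creep '[[[3,0.6,0,0,0,0,0],[7,1.5,2,0,0,0,0],[11,2.3,5,0,0,0,0],[13.2,2.8,7.5,0,0,0,0],[13.2,2.8,8,0,0,0,0],[13.2,2.8,8,0,0,0,0],[13.2,2.8,8,0,0,0,0],[13.2,2.8,8,0,0,0,0]]]'
python3 -m creep '[[[0,0,0.5,0,0,0,0],[0,0,1,0,0,0,0],[0,0,1.25,0,0,0,0],[0,0,1.4,0,0,0,0],[0,0,1.45,0,0,0,0],[0,0,1.45,0,0,0,0],[0,0,1.45,0,0,0,0]]]'
python3 - <<'E'
from h import *
goto([0,.129,.100])
c=cam("wrist"); p,d=bot.read_camera("wrist"); cv2.imwrite("pics/w7.png",p); np.savez("w7.npz",p=p,d=d,K=c[0],R=c[1],t=c[2])
u,v=[int(x) for x in proj(c,T(np.load("jig.npy"),[-.071,-.005,.03]))[0]]; print(u-60,v-45)
cv2.imwrite("pics/w7a.png",cv2.resize(p[v-45:v+45,max(u-60,0):u+60],None,fx=6,fy=6,interpolation=cv2.INTER_CUBIC))
E
```

```text
t: 14.28
eef_pos: [0.4518, 0.1185, 0.1007]
tool_rot: [0.0, 0.675, 0.738, 0.001]
contact_force: [0.1, 0.1, 0.2]
gripper_width: 0.001
t: 15.15
eef_pos: [0.4512, 0.1194, 0.0875]
tool_rot: [-0.001, 0.674, 0.738, 0.0]
contact_force: [-11.1, -1.5, 36.2]
gripper_width: -0.004
tcp jig mm [ -0.8 128.2  87.5] shift cm [ 0.09  0.08 -1.25] turn z -0.0003 tilt [-0.001  0.002 -1.   ]
-14 80
```

View pics/w7a.png

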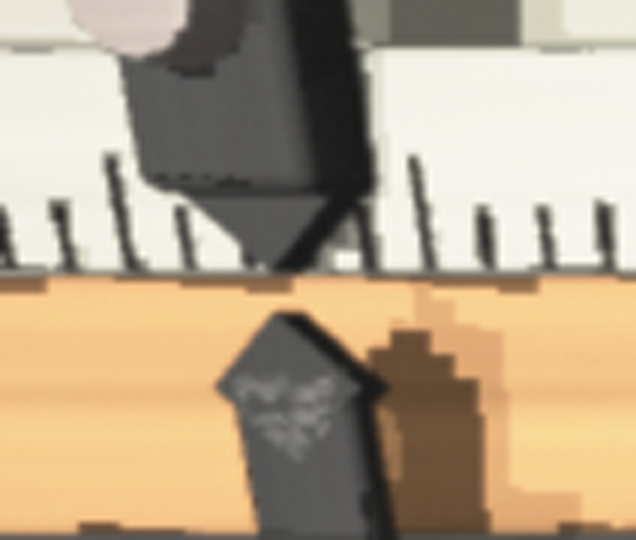

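```bash
python3 -m creep '[[[0,0,-0.15,0,0,0,0],[-0.1,0,-0.15,0,0,0,0],[-0.21,0,-0.15,0,0,0,0],[-0.21,0,-0.15,0,0,0,0],[-0.21,0,-0.15,0,0,0,0]]]'
python3 - <<'E'
from h import *
goto([0,.129,.100])
c=cam("wrist"); p,d=bot.read_camera("wrist"); np.savez("w8.npz",p=p,d=d,K=c[0],R=c[1],t=c[2])
cv2.imwrite("pics/w8a.png",cv2.resize(p[80:170,0:106],None,fx=6,fy=6,interpolation=cv2.INTER_CUBIC))
E
```

```text
t: 15.82
eef_pos: [0.4513, 0.1177, 0.0878]
tool_rot: [-0.001, 0.674, 0.739, 0.0]
contact_force: [-5.9, 0.5, 16.8]
gripper_width: -0.006
tcp jig mm [ -0.9 126.5  87.8] shift cm [ 0.25  0.09 -1.22] turn z 0.0003 tilt [-0.001  0.001 -1.   ]
```

View pics/w8a.png

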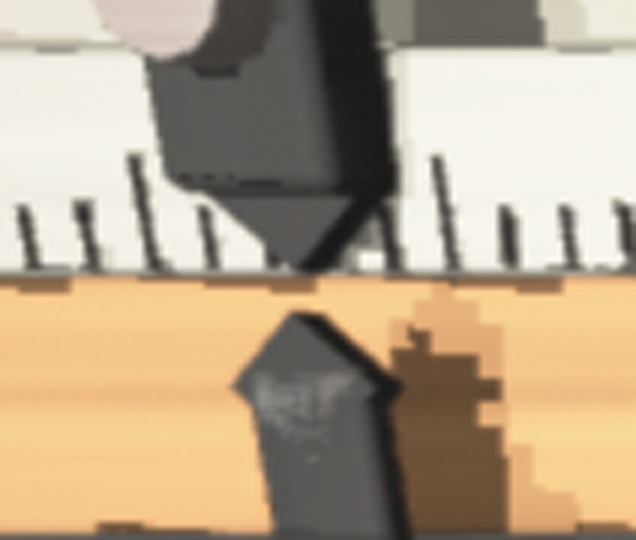

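```bash
python3 -m creep '[[[0,0,-0.5,0,0,0,0],[0,0,-3,0,0,0,0],[-3,-0.6,-5,0,0,0,0],[-7,-1.5,-8,0,0,0,0],[-11,-2.5,-9.2,0,0,0,0],[-13.2,-2.8,-9.2,0,0,0,0],[-13.2,-2.8,-9.2,0,0,0,0],[-13.2,-2.8,-9.2,0,0,0,0],[-13.2,-2.8,-9.2,0,0,0,0]]]'
python3 - <<'E'
from h import *
goto([-.03,-.005,.18])
c=cam("wrist"); p,d=bot.read_camera("wrist")
np.savez("w9.npz",p=p,d=d,K=c[0],R=c[1],t=c[2])
u,v=[int(x) for x in proj(c,T(np.load("jig.npy"),[-.071,-.005,.03]))[0]]
cv2.imwrite("pics/w9a.png",cv2.resize(p[v-40:v+40,u-50:u+50],None,fx=7,fy=7,interpolation=cv2.INTER_CUBIC))
print(u-50,v-40)
E
```

```text
t: 17.0
eef_pos: [0.4356, -0.0158, 0.1786]
tool_rot: [-0.0, 0.673, 0.739, -0.0]
contact_force: [0.5, -0.1, 0.2]
gripper_width: -0.004
tcp jig mm [-28.6  -5.1 178.6] shift cm [ 0.01 -0.14 -0.14] turn z 0.002 tilt [-0.001 -0.    -1.   ]
269 128
```

View pics/w9a.png

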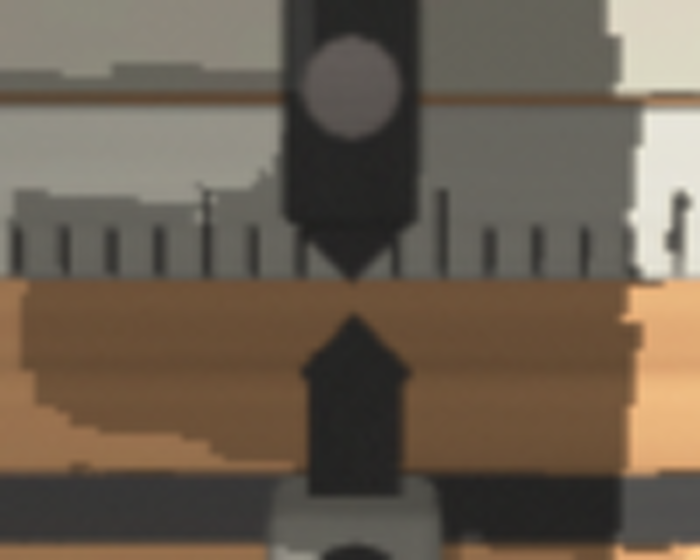

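```bash
python3 - <<'E'
from h import *
f=np.load("w9.npz"); p=f["p"]; g=p.astype(int).max(2)
for r in range(150,202):
    row=g[r,300:340]; 
    # subpixel edges: darkness weighted vs local
    bgd=np.median(np.r_[row[:8],row[-8:]]); dk=row.min(); w=np.clip((bgd-row)/(bgd-dk+1e-6),0,1); th=(bgd+dk)/2
    idx=np.where(row<th)[0]
    if len(idx):
        i,k=idx[0],idx[-1]
        if i>0 and k<39:
            L=i-1+(row[i-1]-th)/(row[i-1]-row[i]); Rr=k+(th-row[k])/(row[k+1]-row[k])
            print(r,int(bgd),dk,round(300+L,2),round(300+Rr,2),"mid",round(300+(L+Rr)/2,2))
E
```

```text
150 122 36 308.68 328.8 mid 318.74
151 122 36 308.62 328.76 mid 318.69
152 114 37 308.72 328.63 mid 318.67
153 107 35 308.84 328.26 mid 318.55
154 105 36 308.82 328.24 mid 318.53
155 104 36 308.84 332.12 mid 320.48
156 103 36 308.82 332.24 mid 320.53
157 103 36 308.82 332.24 mid 320.53
158 102 35 308.95 332.24 mid 320.59
159 100 32 309.61 332.22 mid 320.92
160 98 33 310.84 332.19 mid 321.52
166 97 40 304.46 338.15 mid 321.3
167 93 52 317.5 325.12 mid 321.31
168 106 86 318.17 319.59 mid 318.88
169 110 108 318.5 320.0 mid 319.25
172 108 94 318.19 319.73 mid 318.96
173 106 54 318.0 320.26 mid 319.13
174 105 39 317.25 321.07 mid 319.16
175 104 36 316.62 321.97 mid 319.3
176 104 37 315.7 322.73 mid 319.22
177 104 36 314.7 323.68 mid 319.19
178 103 36 313.38 324.98 mid 319.18
179 100 36 312.67 325.73 mid 319.2
180 100 36 311.75 326.69 mid 319.22
181 105 35 311.61 327.09 mid 319.35
182 109 36 312.28 326.47 mid 319.37
183 111 35 312.5 326.11 mid 319.3
184 113 36 312.51 326.07 mid 319.29
185 112 36 312.5 326.08 mid 319.29
186 110 35 312.5 326.04 mid 319.27
187 109 35 312.52 326.06 mid 319.29
188 110 36 312.5 326.06 mid 319.28
189 109 35 312.53 326.06 mid 319.29
190 109 35 312.52 326.06 mid 319.29
191 108 35 312.51 326.04 mid 319.28
192 107 35 312.52 326.06 mid 319.29
193 108 36 312.49 326.12 mid 319.31
194 117 36 312.27 326.19 mid 319.23
195 82 35 312.31 326.13 mid 319.22
```

```bash
python3 - <<'E'
from h import *
j=np.load("jig.npy")
c=cam("top"); t,d=bot.read_camera("top"); r=bot.find_in("top","lever_pin")[:1]; print(r)
print(inv(j,at_z(c,r[0]["xy"],.05))*1e3 if r else 0)
g=cv2.resize(t[240:310,235:335],None,fx=8,fy=8,interpolation=cv2.INTER_CUBIC)
for a in (0,.075,.15):
    q=proj(c,T(j,[.048+.04*np.cos(a),.13-.04*np.sin(a),.062]))[0]; cv2.circle(g,tuple(int(v) for v in (q-[235,240]+.5)*8),3,(0,0,255),1)
cv2.imwrite("pics/t3.png",g)
goto([.086,.155,.12]); print(bot.get_obs()["q"].round(2))
E
```

```text
[]
0
tcp jig mm [-28.7  -5.6 178.7] shift cm [16.04 11.49  5.87] turn z 0.0014 tilt [-0. -0. -1.]
[-0.47  0.15  0.4   2.18 -0.08  0.83  1.64]
```

View pics/t3.png

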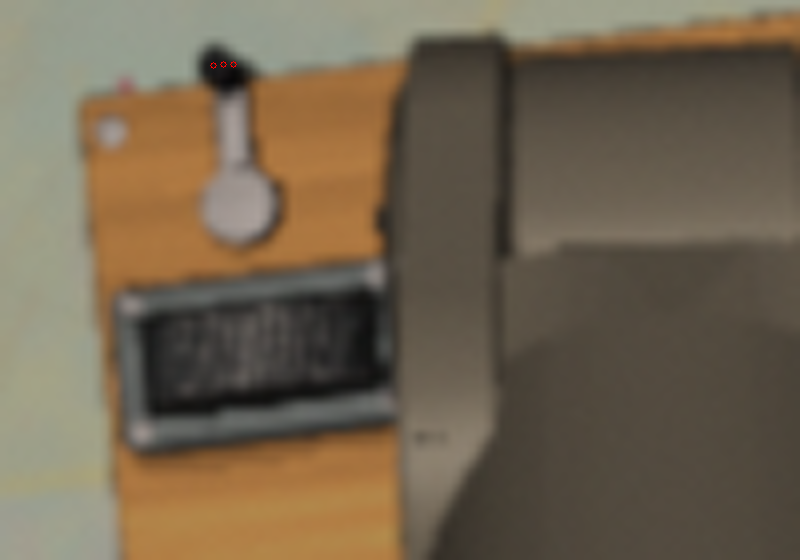

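```bash
python3 -m creep '[[[3,2,0,0,0,0,0],[7,5,0,0,0,0,0],[11,8,1,0,0,0,0],[15,10.5,3,0,0,0,0],[16,11.5,5,0,0,0,0],[16,11.5,5.9,0,0,0,0],[16,11.5,5.9,0,0,0,0],[16,11.5,5.9,0,0,0,0]]]'
python3 - <<'E'
from h import *
goto([.086,.153,.040])
c=cam("wrist"); p,d=bot.read_camera("wrist"); cv2.imwrite("pics/w10.png",p)
E
```

```text
t: 18.15
eef_pos: [0.5357, 0.1518, 0.1206]
tool_rot: [0.0, 0.675, 0.738, 0.0]
contact_force: [0.7, -0.2, -0.4]
gripper_width: 0.001
tcp jig mm [ 86.2 152.8 120.6] shift cm [ 0.02 -0.03  8.06] turn z -0.0014 tilt [ 0.001  0.    -1.   ]
```

View pics/w10.png

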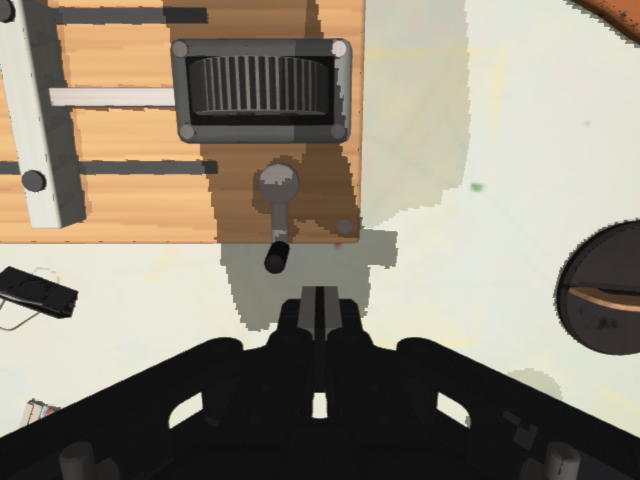

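```bash
python3 -m creep '[[[0,0,3,0,0,0,0],[0,0,6,0,0,0,0],[0,0,8,0,0,0,0],[0,0,8,0,0,0,0],[0,0,8,0,0,0,0]]]'
python3 - <<'E'
from h import *
goto([.086,.153,.040])
E
```

```text
t: 18.82
eef_pos: [0.5363, 0.1528, 0.041]
tool_rot: [0.0, 0.674, 0.738, 0.001]
contact_force: [0.1, 0.9, -0.4]
gripper_width: 0.0
tcp jig mm [ 87.  153.6  41. ] shift cm [-0.06 -0.1   0.1 ] turn z -0.0005 tilt [ 0.002  0.001 -1.   ]
```

```bash
python3 -m creep '[[[-0.6,0,0,0,0,0,0],[-1.1,0,0,0,0,0,0],[-1.65,0,0,0,0,0,0],[-2.2,-0.05,0,0,0,0,0],[-2.75,-0.25,0,0,0,0,0],[-3.3,-0.55,0,0,0,0,0],[-3.7,-0.9,0,0,0,0,0],[-4.1,-1.3,0,0,0,0,0],[-4.3,-1.6,0,0,0,0,0],[-4.3,-1.6,0,0,0,0,0]]]'
python3 - <<'E'
from h import *
goto([.096,.125,.040])
c=cam("wrist"); p,d=bot.read_camera("wrist"); cv2.imwrite("pics/w11.png",p)
E
```

```text
t: 20.08
eef_pos: [0.5225, 0.1091, 0.0397]
tool_rot: [-0.001, 0.674, 0.739, -0.0]
contact_force: [-2.3, 4.1, 3.0]
gripper_width: -0.003
tcp jig mm [ 69.2 111.4  39.7] shift cm [ 1.36  2.68 -0.03] turn z 0.0007 tilt [-0.001  0.001 -1.   ]
```

View pics/w11.png

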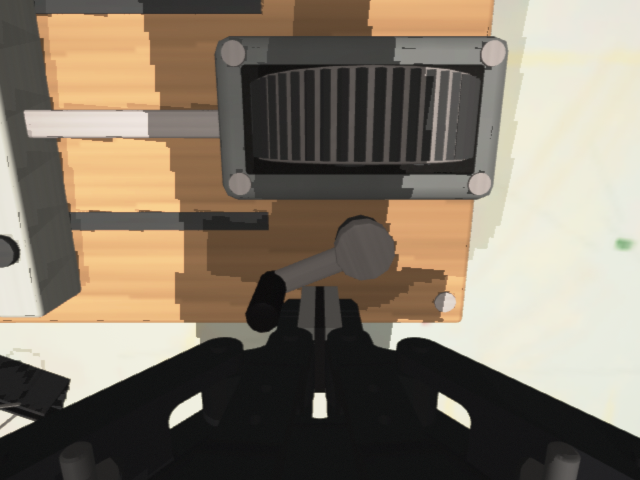

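```bash
python3 -m creep '[[[0.4,0.3,0,0,0,0,0],[0.4,1.3,0,0,0,0,0],[0.4,2.4,0,0,0,0,0],[-0.6,2.6,0,0,0,0,0],[-1.6,2.6,0,0,0,0,0],[-1.9,2.6,0,0,0,0,0],[-1.9,2.6,0,0,0,0,0]]]'
python3 - <<'E'
from h import *
goto([.066,.092,.040])
E
```

```text
t: 21.0
eef_pos: [0.5509, 0.0914, 0.0399]
tool_rot: [-0.0, 0.674, 0.738, -0.0]
contact_force: [0.4, -0.4, 0.3]
gripper_width: -0.001
tcp jig mm [96.  91.2 39.9] shift cm [ 0.08 -3.   -0.01] turn z -0.0009 tilt [-0. -0. -1.]
```

```bash
python3 -m creep '[[[0,-0.5,0,0,0,0,0],[0,-1,0,0,0,0,0],[0,-1.4,0,0,0,0,0],[0,-1.8,0,0,0,0,0],[0,-2.2,0,0,0,0,0],[0,-2.5,0,0,0,0,0],[0,-2.7,0,0,0,0,0],[0,-2.7,0,0,0,0,0]]]'
python3 - <<'E'
from h import *
goto([.066,.092,.040])
c=cam("wrist"); p,d=bot.read_camera("wrist"); cv2.imwrite("pics/w12.png",p)
E
```

```text
t: 22.0
eef_pos: [0.524, 0.0897, 0.0399]
tool_rot: [-0.0, 0.674, 0.739, -0.0]
contact_force: [1.5, -0.1, 0.3]
gripper_width: 0.001
tcp jig mm [68.9 91.9 39.9] shift cm [ 0.01 -0.29 -0.01] turn z 0.0001 tilt [-0.001  0.    -1.   ]
```

View pics/w12.png

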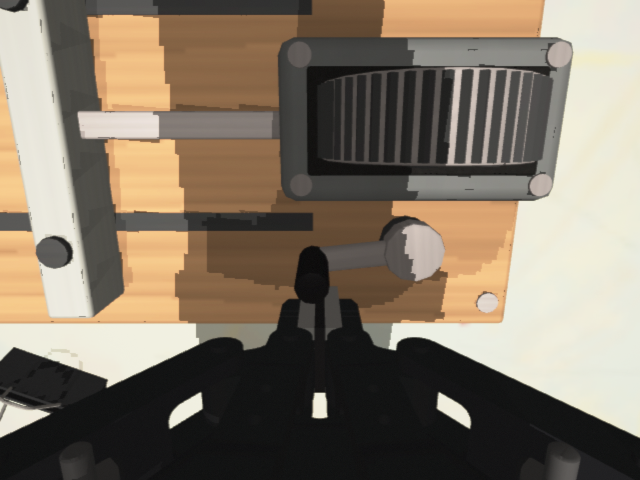

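```bash
python3 -m creep '[[[0,-0.2,0,0,0,0,0],[0,-0.3,0,0,0,0,0],[0,-0.3,0,0,0,0,0]]]';python3 -m creep '[[[0,-0.15,0,0,0,0,0],[0,-0.3,0,0,0,0,0],[0,-0.3,0,0,0,0,0]]]'; python3 -c "
from h import *
goto([.066,.092,.040])"
```

```text
t: 22.42
eef_pos: [0.5222, 0.0894, 0.04]
tool_rot: [0.001, 0.674, 0.739, 0.001]
contact_force: [4.2, -0.9, -3.0]
gripper_width: -0.002
t: 22.8
eef_pos: [0.522, 0.0896, 0.0405]
tool_rot: [0.002, 0.674, 0.739, 0.003]
contact_force: [11.6, 0.7, -7.3]
gripper_width: -0.003
tcp jig mm [67.  92.  40.5] shift cm [-0.   -0.1   0.05] turn z 0.0001 tilt [ 0.007  0.001 -1.   ]
```

```bash
python3 -m creep '[[[0,-0.1,0,0,0,0,0],[0,-0.2,0,0,0,0,0],[0,-0.2,0,0,0,0,0]]]';python3 -m creep '[[[0,0.3,0,0,0,0,0],[0,1.5,0,0,0,0,0],[0,4,0,0,0,0,0],[0,4,-4,0,0,0,0],[0,4,-8,0,0,0,0],[0,2,-12,0,0,0,0],[0,-4,-14,0,0,0,0],[0,-9,-14,0,0,0,0],[0,-9,-14,0,0,0,0],[0,-9,-14,0,0,0,0]]]'
python3 - <<'E'
from h import *
goto([-.03,-.005,.18])
c=cam("wrist"); p,d=bot.read_camera("wrist"); cv2.imwrite("pics/w13.png",p)
E
```

```text
t: 23.18
eef_pos: [0.5218, 0.0897, 0.0409]
tool_rot: [0.004, 0.674, 0.739, 0.004]
contact_force: [15.1, 0.7, -9.2]
gripper_width: -0.003
t: 24.42
eef_pos: [0.4269, 0.0809, 0.18]
tool_rot: [-0.0, 0.674, 0.739, 0.0]
contact_force: [-0.4, 0.3, -0.5]
gripper_width: 0.0
tcp jig mm [-28.5  92.1 180. ] shift cm [-9.71 -0.15 -0.  ] turn z 0.0005 tilt [-0.  0. -1.]
```

View pics/w13.png

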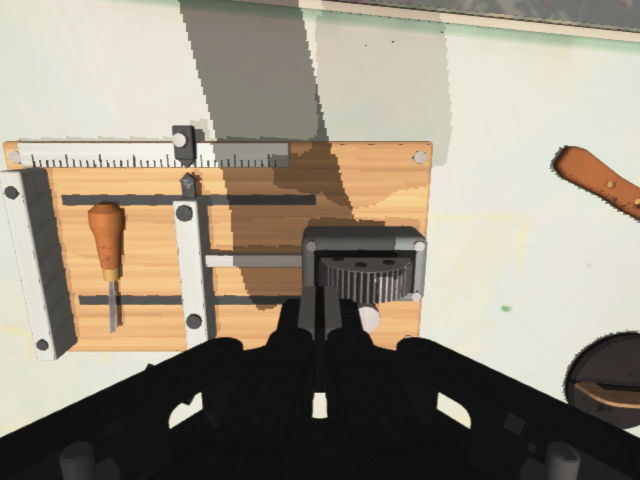

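```bash
python3 -m creep '[[[-4,0,0,0,0,0,0],[-8,0,0,0,0,0,0],[-9.7,0,-1,0,0,0,0],[-9.7,0,-1,0,0,0,0],[-9.7,0,-1,0,0,0,0],[-9.7,0,-1,0,0,0,0],[-9.7,0,-1,0,0,0,0]]]'
python3 - <<'E'
from h import *
goto([-.03,-.005,.18]); j=np.load("jig.npy")
c=cam("wrist"); p,d=bot.read_camera("wrist"); cv2.imwrite("pics/w14.png",p)
g=p.astype(int).max(2)
u,v=[int(x) for x in proj(c,T(j,[-.071,-.005,.03]))[0]]
a=cv2.resize(p[v-40:v+40,u-50:u+50],None,fx=6,fy=6,interpolation=cv2.INTER_CUBIC)
ct=cam("top"); t,_=bot.read_camera("top")
b=cv2.resize(t[240:310,235:335],None,fx=6,fy=6,interpolation=cv2.INTER_CUBIC)
for ang in (1.4,1.5):
    q=proj(ct,T(j,[.048+.04*np.cos(ang),.13-.04*np.sin(ang),.062]))[0]; cv2.circle(b,tuple(int(x) for x in (q-[235,240]+.5)*6),3,(0,0,255),1)
cv2.imwrite("pics/w14a.png",a); cv2.imwrite("pics/t4.png",b)
E
```

```text
t: 25.35
eef_pos: [0.4354, -0.0152, 0.1897]
tool_rot: [-0.0, 0.674, 0.739, -0.0]
contact_force: [0.6, 0.1, -0.0]
gripper_width: -0.002
tcp jig mm [-28.8  -4.4 189.7] shift cm [-0.06 -0.12  0.97] turn z 0.0015 tilt [-0.  0. -1.]
```

View pics/w14.png

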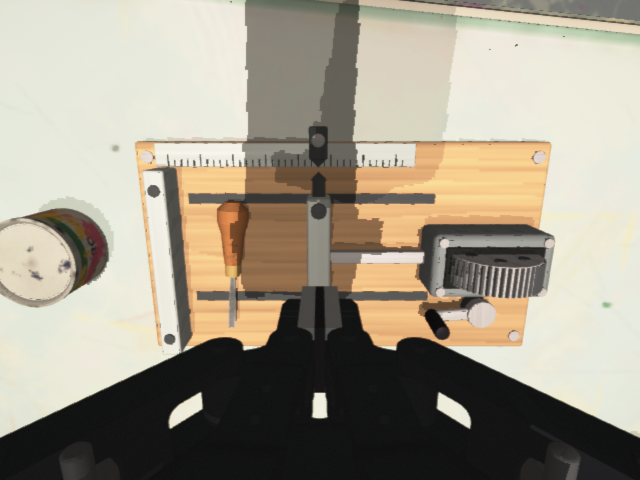

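View pics/w14a.png

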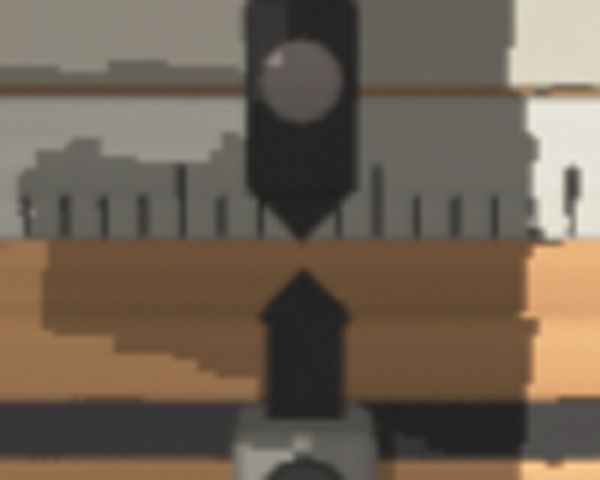

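View pics/t4.png

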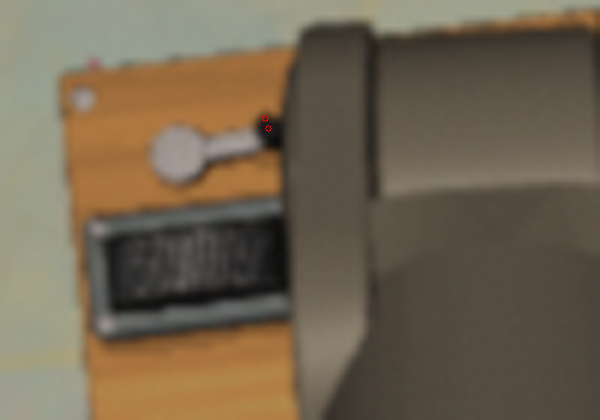

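```bash
python3 - <<'E'
from h import *
j=np.load("jig.npy"); c=cam("wrist")
for a in (1.3,1.4,1.5): print(a,proj(c,T(j,[[.048+.04*np.cos(a),.13-.04*np.sin(a),z] for z in (.062,.028)])).round(1).tolist(),proj(c,T(j,[.048,.13,.034])).round(1))
p=cv2.imread("pics/w14.png"); cv2.imwrite("pics/w14b.png",cv2.resize(p[280:350,400:520],None,fx=6,fy=6,interpolation=cv2.INTER_CUBIC))
E
```

```text
1.3 [[444.7, 342.8], [432.4, 322.5]] [[482.  314.1]]
1.4 [[444.0, 338.2], [431.7, 318.3]] [[482.  314.1]]
1.5 [[443.8, 333.5], [431.5, 314.0]] [[482.  314.1]]
```

View pics/w14b.png

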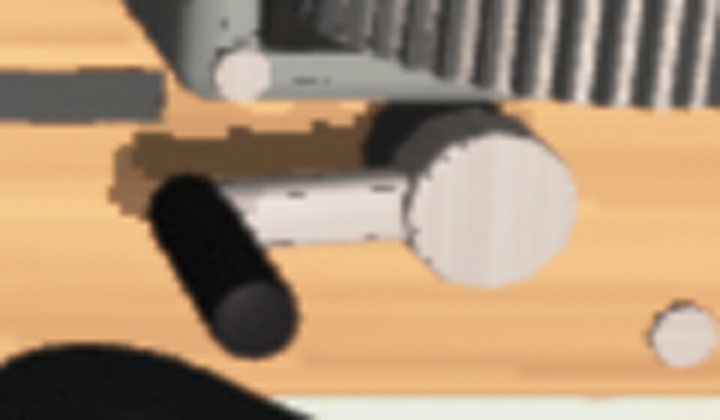

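```bash
python3 -c "
from station import bot
print(bot.hand_in())"
```

```text
the job is handed in; nothing more can be done
None
```

I closed the guide onto the rider, pushed the lock lever to its stop, and handed the job in at about 25.5 s of the 58 s allowed.

- **Guide:** I rolled the wheel with the closed fingertips in four strokes and one small correction. The guide travelled about 35 mm. In the final overhead pictures the pointer stands opposite the rider tip within about 0.2–0.3 mm. I touched the guide only through the wheel, and the rider was never touched.
- **Lever:** Two pushes on the side of the pin took it round. At the end the force rose to about 15 N (17–18 N in all) with almost no further motion. In the last wrist picture the pin top is at pixel (442.5, 333.3), against a predicted (443.8, 333.5) for 1.5 rad.
- **Hand:** It finished closed, about 19 cm above the bed and touching nothing, with a force reading of about 0.6 N, which is within noise. None of my moves came near the bystanders, and the tools in view looked undisturbed. I made no separate check of the others.

**Disagreements between checks:**
- The oblique view with the finger on the wheel suggested a slight overshoot. The overhead views did not, and I trusted those because they have no sideways parallax.
- One touch-down on the wheel reached about 36 N, on the fingertips only; I backed it off before rolling.

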